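Run the locked specimen carriage under the loupe

TASK

Press the black lock button on the specimen carriage down and, keeping it held down, push the carriage along its rail until it stands right against the end stop at the loupe; then take the finger off, so that the button springs up and locks it there. Do it all with the fingertips by pressing and pushing: grip or lift nothing, leave the mounted section sitting in its nest on the carriage, and leave the small things around the rail where they are.

Things in the scene. Friction and masses are not known exactly. Their poses are not given: they have to be found in the camera images.
- rail: Fixed grey slide rail, bed 226 x 62 mm, on the worktop. Origin: middle of its underside. Its +x axis runs along the rail towards the loupe end (the way the carriage must be pushed), +y to the side of the loupe's pillar, z up. An end stop (aluminium block, top 32 mm high) stands at each end, its inner face at rail x = +98 and -98 mm.
- loupe_base (a point): Centre of the underside of the black loupe fixed over the +x end of the rail at rail x = 76 mm: 38 mm wide, 34 mm tall (57 to 91 mm above the worktop), held in a 45 mm ring from 53 mm up; its pillar stands at rail x = 76, y = 48 mm. The section passes under it.
- carriage (a joint): Slide of the aluminium carriage (100 x 52 mm) along rail +x, in m: 0 = against the plain stop, 0.090 = against the hard stop at the loupe. Starts between 0 and about 0.032. Its middle is at rail x = -45 mm + slide. With the button up a toothed lock (4 mm pitch, 1 to 2 mm play) stops it against pushes of 30 N towards the loupe; with the button down it moves with about 1 to 3 N.
- lock_button (a joint): Travel of the lock button, in m: 0 = up (locked), 0.006 = fully down, pressed straight down. It needs about 3.4 N to start and 6 N when fully down; the lock is free from about 2 mm on. It springs up by itself when released.
- button_top (a point): Centre of the lock button's top face (moves with it): black ribbed rectangle, 30 mm along the rail x 33 mm across, 54 mm above the worktop when up, 48 when down; nothing higher beside or behind it.
- wall_top (a point): Middle of the top edge of the upright aluminium wall on the carriage, on the loupe side of the button: 46 mm wide, 6 mm thick, 62.5 mm above the worktop, 20 mm in rail +x of the button's centre. A finger on the button can push against it.
- nest (a point): Centre of the floor of the round nest in the carriage (33 mm wide, 6 mm deep, floor 27.5 mm above the worktop), 50.5 mm in rail +x of the button's centre. The mounted section sits in it.
- loupe_stop (a point): Middle of the upper inner edge of the end stop at the loupe (32 mm above the worktop).
- section (a joint): How far the cream mounted metal section (disc 30 mm wide, 15 mm high) has been lifted out of its nest, in m: 0 = seated on the nest floor. Nothing but its weight (about 35 g) holds it down; it is to stay seated.
- section_center (a point): Centre of that mounted section, half-way up.
- section_small: Loose blue mounted section, a disc 25 mm wide, 15 mm high, on the worktop beside the rail; a bystander. Origin: centre of its underside.
- vial: Loose white dropper vial, 16 mm wide, 44 mm high, upright beside the rail; a bystander. Origin: centre of its underside.
- eraser: Loose eraser, 19 x 44 x 12 mm, lying before the plain end of the rail; a bystander. Origin: centre of its underside.
- case: Loose white screw-top case, 38 mm wide, 57 mm high, standing upright to the left of the rail; a bystander. Origin: centre of its underside.

How it is judged:
By the outcome, as a careful person would: the job done as asked, in the order asked, and still so for the second after the job is handed in, with the robot touching nothing.
It also fails if it takes over 32 s, if anything falls off the work surface, if the arm or the gripper's body presses on something with over 40 N, if the wrist force passes 120 N, or if a joint passes its speed limit or range.

ROBOT

A 6-joint arm with a two-finger parallel gripper is mounted at the origin on the work surface; the furniture and walls round the work are solid. World frame = base frame: x ahead of the robot, y to its left, z up, the work surface at z = 0. Lengths are in m, angles in rad, forces in N, time in s.
With the tool pointing down it reaches from about 0.35 to 0.875 m from the base axis. Payload 4.2 kg.
Tool frame: the origin (TCP) lies midway between the tips of the shut fingers; the grasp point (between the pads) lies 19 mm behind it (bot.tcp_to_grasp is the z of the grasp point in the tool frame, in m); z points along the fingers, y is the line along which they close (so a half turn about z gives the same grasp; the last joint's range is limited). The gripper opens to 87 mm and grips with 3 to 60 N. Pads are 19 mm wide; open, the fingers measure 117 mm over their backs; the gripper's body (75 mm by 190 mm) begins 51 mm behind the grasp point.
Start: joints at [-1.075, 0.385, 0.008, 0, -1.194, -0.259], TCP at [0.147, -0.608, 0.223] pointing down, gripper open.
Joint ranges: [-3.14, 3.14], [-1.21, 2.06], [-1.07, 1.41], [-3.16, 2.05], [-2.99, -0.16], [-3.1, 3.1]. Speed limits (rad/s): [2.79, 2.79, 3.14, 3.14, 3.14, 3.14].

INTERFACE

Orientations are given as a rotation vector (axis times angle).
In Python, from plant import bot gives the robot as it stands.
- The arm moves only by the tool drive_tool, never from a script. Its argument "targets" is a list of rows, each an object of numbers: "hand": the opening, from 0 (shut) to 1 (fully open); "tx", "ty", "tz": the shift along the tool's x, y, z scaled (see below); "ax", "ay", "az": the turn, a rotation vector about the tool's x, y, z scaled (see below). In form: [{"hand": .., "tx": .., "ty": .., "tz": .., "ax": .., "ay": .., "az": ..}, ...]. A call has 1 to 10 rows; each row shifts and turns the commanded pose from where the row before left it, along the tool's axes as they then stand; what a row does not reach is not made up. The controller multiplies each number of a shift by 50 mm and each number of a turn by 90 degrees. A row lasts 1/10 s, in which the tool goes at most 50 mm and 8.59 degrees, less where a joint would pass 70% of its speed; a pose out of reach is approached as far as the arm can. A call with a number of a shift or a turn outside -1 to 1 is refused whole. A call with a gripper value outside its range is refused whole. The fingers move at their own pace and stop on an object; the grip force is fixed at half the most. Time passes only in rows, so rows that do not move let the fingers close. It gives the time, the measured TCP pose, the force, the opening and the grip force at its end, in the units of the state.
- bot.get_obs(): the state, without advancing time (a new reading comes with each control period).
- bot.grab_frame(name): name is "side" or "top" or "wrist"; returns the picture (420x560x3 uint8, red, green, blue); there is no depth.
- bot.get_calibration(name): a dict with "fx", "fy", "cx", "cy" (pixels), "distortion" ([k1, k2, p1, p2, k3] as OpenCV has them; the pictures are not rectified), "R" (3x3) and "t" (3): a world point X has camera coordinates R X + t; the wrist camera has in their place "T_tool_cam" (4x4, takes a point from camera to tool coordinates, whose origin is the TCP and whose axes are the flange's). Camera axes: x right, y down, z forward; pixel columns grow to the right and rows downward; lengths in m; the calibration is good to about 2 mm. A picture is of the moment at which its call begins: read the wrist's pose just before it. get_calibration takes no time and is no camera call.
- bot.job_done(): hands the job in; it is judged then, once.
The state is a dict: "t": time; "qpos": joint angles; "joint_vel": joint speeds; "joint_efforts": joint torques, N m; "tool_pos": TCP position; "tcp_rot": TCP orientation; "contact_force": force on the tool from outside, world axes, zero at the start; "moment": the same for the moment, N m; "gripper_width": finger opening in m; "gripper_force": force on a finger pad.
Only numpy, scipy, OpenCV 4.12 (cv2) and the standard library are available. Lean on these libraries where they do the work, as an engineer would, in place of code of your own. Each camera call takes 0.05 s, during which the arm holds its last target. There are 200 camera calls.

## Working session

There is one attempt and no reset: what is moved stays moved. The work goes in short steps, Python scripts to look and compute and a tool call to move; the robot and the scene stay as the last step left them, time stands still between calls to the robot, and variables do not carry over. Pictures are saved under pics/ and viewed, at most 10 in all, crops included, and the job is handed in when it is done.

Besides the shell and the picture viewer there is one more tool, called after ">>>" by a JSON object that holds its "fn" and its "kwargs". drive_tool: Moves the arm, as the interface text tells. Its arguments: {"type":"object","properties":{"targets":{"type":"array","items":{"type":"object","properties":{"hand":{"type":"number"},"tx":{"type":"number"},"ty":{"type":"number"},"tz":{"type":"number"},"ax":{"type":"number"},"ay":{"type":"number"},"az":{"type":"number"}}}}},"required":["targets"]}

```bash
mkdir -p pics; python3 - <<'E'
from plant import bot
import cv2,numpy as np
o=bot.get_obs();print({k:np.round(v,3).tolist() for k,v in o.items()})
for n in("top","side"):
    f=bot.grab_frame(n);cv2.imwrite(f"pics/{n}0.png",f[:,:,::-1])
    print({k:np.round(v,4).tolist() for k,v in bot.get_calibration(n).items()})
E
```

```text
{'t': 0.0, 'qpos': [-1.075, 0.386, 0.007, -0.001, -1.194, -0.259], 'joint_vel': [0.0, -0.001, 0.0, -0.001, -0.0, 0.0], 'joint_efforts': [-0.001, -39.067, 18.741, 4.22, 0.011, -0.0], 'tool_pos': [0.146, -0.607, 0.221], 'tcp_rot': [0.371, -3.119, -0.003], 'contact_force': [0.522, -0.14, -0.007], 'moment': [0.051, -0.036, 0.023], 'gripper_force': 0.0, 'gripper_width': 0.087}
{'fx': 389.3293, 'fy': 389.3293, 'cx': 279.5311, 'cy': 216.4813, 'distortion': [-0.0071, 0.0, 0.0, 0.0, 0.0], 'R': [[-0.0297, -0.9995, -0.0089], [-0.9972, 0.0302, -0.069], [0.0693, 0.0068, -0.9976]], 't': [-0.049, 0.4799, 0.8993]}
{'fx': 441.1054, 'fy': 441.1054, 'cx': 276.3394, 'cy': 208.972, 'distortion': [-0.1078, 0.0, 0.0, 0.0, 0.0], 'R': [[0.9996, -0.0291, -0.0028], [-0.0177, -0.5258, -0.8504], [0.0233, 0.8501, -0.5261]], 't': [-0.4719, 0.0233, 0.9386]}
```

View pics/top0.png

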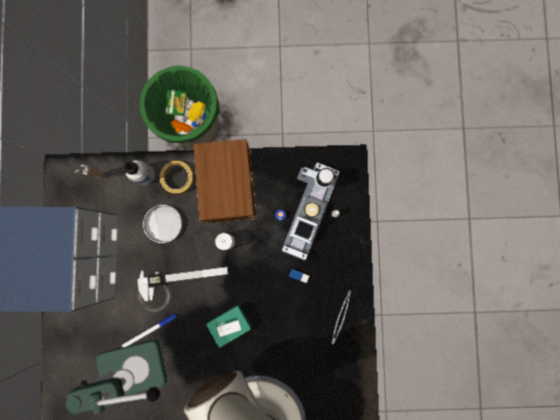

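View pics/side0.png

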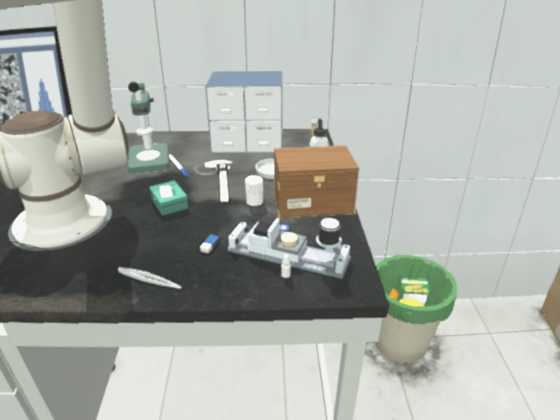

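The top view shows the rail running from the plain end at about (297,255) to the loupe at about (326,176). The black button is near (305,229) and the section at (312,210). The side view shows the same rail at (230-348, 225-270). I'll enlarge both.

```bash
python3 - <<'E'
import cv2
a=cv2.imread("pics/top0.png")[155:265,265:355]
cv2.imwrite("pics/tc.png",cv2.resize(cv2.convertScaleAbs(a,alpha=1.2,beta=10),None,fx=5.4,fy=5.4,interpolation=cv2.INTER_CUBIC))
a=cv2.imread("pics/side0.png")[210:285,220:360]
cv2.imwrite("pics/sc.png",cv2.resize(a,None,fx=5.7,fy=5.7,interpolation=cv2.INTER_CUBIC)[:, :800])
E
```

```text
(no output)
```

View pics/tc.png

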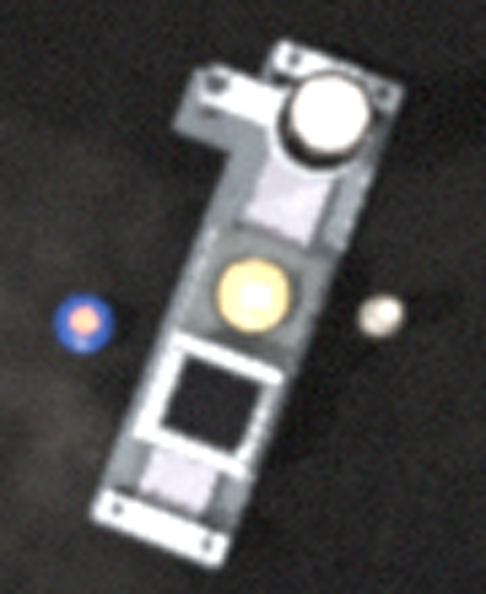

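View pics/sc.png

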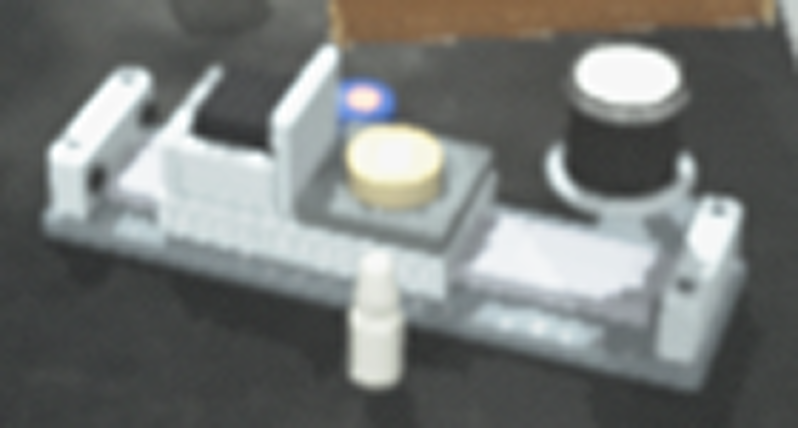

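The crops show these positions (crop pixels):
- **Top crop:** section centre (253,295), button centre (211,404), loupe top (328,113), plain stop's outer corners (92,512) and (218,567), loupe stop's outer corners (283,40) and (403,85).
- **Side crop:** section top (395,152), loupe top (628,75).

```bash
cat > h.py <<'E'
import numpy as np,cv2
from plant import bot
def ray(n,u,v):
    c=bot.get_calibration(n);K=np.array([[c['fx'],0,c['cx']],[0,c['fy'],c['cy']],[0,0,1]])
    p=cv2.undistortPoints(np.array([[[u,v]]],float),K,np.array(c['distortion'],float))[0,0]
    R=np.array(c['R']);return -R.T@np.array(c['t']),R.T@np.array([*p,1])
def at(n,u,v,z):
    o,d=ray(n,u,v);return o+d*(z-o[2])/d[2]
def tri(a,b):
    (o,d),(p,e)=ray(*a),ray(*b)
    s=np.linalg.lstsq(np.c_[d,-e],p-o,rcond=None)[0];x,y=o+d*s[0],p+e*s[1]
    return (x+y)/2,np.linalg.norm(x-y)
E
python3 - <<'E'
from h import *
t=lambda x,y:("top",265+(x+.5)/5.4-.5,155+(y+.5)/5.4-.5)
s=lambda x,y:("side",220+(x+.5)/5.7-.5,210+(y+.5)/5.7-.5)
f=cv2.imread("pics/top0.png");h=cv2.cvtColor(f,cv2.COLOR_BGR2HSV)
m=cv2.inRange(h,(15,70,120),(35,255,255));m[:195]=0;m[225:]=0;m[:,:300]=0;m[:,325:]=0
v,u=np.nonzero(m);print("section mask",u.mean(),v.mean(),len(u))
g=cv2.cvtColor(f,cv2.COLOR_BGR2GRAY);m=(g<70).astype(np.uint8)
n,l,st,ce=cv2.connectedComponentsWithStats(m[212:245,285:322],connectivity=4)
for i in range(n):
    if 60<st[i,4]<400: print("dark",ce[i]+[285,212],st[i])
r=lambda a:np.round(a*1000,1)
P={}
for k,xy,z in [("sec",(253,295),.0425),("but",(211,404),.054),("loupe",(328,113),.091),("po1",(92,512),.032),("po2",(218,567),.032),("lo1",(283,40),.032),("lo2",(403,85),.032)]:
    P[k]=at(*t(*xy),z);print(k,r(P[k]))
pm=(P["po1"]+P["po2"])/2;lm=(P["lo1"]+P["lo2"])/2
d=lm-pm;print("axis deg",np.degrees(np.arctan2(d[1],d[0])),"len",np.linalg.norm(d)*1e3,"mid",r((pm+lm)/2))
d=P["sec"]-P["but"];print("sec-but",np.hypot(*d[:2])*1e3,np.degrees(np.arctan2(d[1],d[0])))
d=P["loupe"]-P["sec"];print("lou-sec",np.hypot(*d[:2])*1e3,np.degrees(np.arctan2(d[1],d[0])))
for k,a,b in [("sec",(253,295),(395,152)),("loupe",(328,113),(628,75))]:
    x,e=tri(t(*a),s(*b));print("tri",k,r(x),e)
for k,a,z in [("sec",(395,152),.0425),("loupe",(628,75),.091)]: print("side",k,r(at(*s(*a),z)))
for nme in("case",):print(r(at("top",225,241,.057)),"vial",r(at(*t(381,316),.044)))
E
```

```text
section mask 311.2 208.35555555555555 90
dark [288.31677019 220.89440994] [  0   0  11  27 161]
dark [317.89333333 235.22666667] [ 27   7  10  26 150]
dark [303.84574468 229.5       ] [ 11  10  17  16 188]
sec [ 490.8 -137.    42.5]
but [ 444.8 -117.    54. ]
loupe [ 559.2 -166.1   91. ]
po1 [401.1 -66.1  32. ]
po2 [ 376.3 -118.9   32. ]
lo1 [ 601.8 -154.7   32. ]
lo2 [ 580.6 -205.6   32. ]
axis deg -23.413477577401128 len 220.62884817102906 mid [ 489.9 -136.3   32. ]
sec-but 50.126728621724524 -23.456563046564845
lou-sec 74.34042132769612 -23.028432893047647
tri sec [ 491.  -137.    42.8] 0.0005091246467717488
tri loupe [ 559.7 -166.2   90.4] 0.0007333073102862816
side sec [ 491.3 -136.5   42.5]
side loupe [ 559.9 -167.    91. ]
[424.   60.1  57. ] vial [ 480.1 -190.6   44. ]
```

All the checks agree: section to button is 50.1 mm (50.5 given), the axis is −23.4° and the triangulated heights match. First I'll shut the fingers and turn the tool x axis onto the rail. Then I'll travel high.

>>> {"fn": "drive_tool", "kwargs": {"targets": [{"hand": 0,"az": 0.082},{"hand": 0,"az": 0.082},{"hand": 0,"az": 0.082},{"hand": 0,"az": 0.082},{"hand": 0,"az": 0.082},{"hand": 0,"ty": 0.4},{"hand": 0,"ty": 0.8},{"hand": 0,"ty": 0.8},{"hand": 0,"ty": 0.8},{"hand": 0,"ty": 0.8}]}}

```text
invalid input
```

>>> {"fn": "drive_tool", "kwargs": {"targets": [{"hand": 0,"ty": 0.8,"tx": -0.2},{"hand": 0,"ty": 0.8,"tx": -0.2},{"hand": 0,"ty": 0.8,"tx": -0.2},{"hand": 0,"ty": 0.8,"tx": -0.2},{"hand": 0,"ty": 0.8,"tx": -0.2},{"hand": 0,"ty": 0.8,"tx": -0.2},{"hand": 0,"ty": 0.8,"tx": -0.2},{"hand": 0,"ty": 0.8,"tx": -0.2},{"hand": 0,"ty": 0.5},{"hand": 0}]}}

```text
invalid input
```

```bash
cat > st.py <<'E'
from h import *
from scipy.spatial.transform import Rotation as Ro
import sys
o=bot.get_obs();R=Ro.from_rotvec(o['tcp_rot']).as_matrix()
B=np.array([.4445,-.117,float(sys.argv[1])]);d=np.array(o['tool_pos'])
print(o['t'],np.round(d,4),"f",np.round(o['contact_force'],1),"w",round(o['gripper_width'],4))
print("xang",np.degrees(np.arctan2(R[1,0],R[0,0])),"z",R[:,2].round(4),"toolshift/50mm",np.round(R.T@(B-d)/.05,3))
e=np.array([.918,-.397]);print("along,across mm from initial button",(d-B)[:2]@e*1e3,(d-B)[:2]@[.397,.918]*1e3)
E
python3 st.py .07
```

```text
0.1 [ 0.1465 -0.607   0.2216] f [ 0.9  0.2 -0.2] w 0.0867
xang -166.44269504207122 z [-6.0e-04  1.9e-03 -1.0e+00] toolshift/50mm [-8.091  8.124  3.047]
along,across mm from initial button -79.00829993300052 -568.152894165905
```

The call was refused, probably because every row needs all seven fields, so I'll send full rows.

>>> {"fn": "drive_tool", "kwargs": {"targets": [{"hand": 0,"tx": 0,"ty": 0,"tz": 0,"ax": 0,"ay": 0,"az": 0.082},{"hand": 0,"tx": 0,"ty": 0,"tz": 0,"ax": 0,"ay": 0,"az": 0.082},{"hand": 0,"tx": 0,"ty": 0,"tz": 0,"ax": 0,"ay": 0,"az": 0.082},{"hand": 0,"tx": 0,"ty": 0,"tz": 0,"ax": 0,"ay": 0,"az": 0.082},{"hand": 0,"tx": 0,"ty": 0,"tz": 0,"ax": 0,"ay": 0,"az": 0.082},{"hand": 0,"tx": 0,"ty": 0.4,"tz": 0,"ax": 0,"ay": 0,"az": 0},{"hand": 0,"tx": 0,"ty": 0.8,"tz": 0,"ax": 0,"ay": 0,"az": 0},{"hand": 0,"tx": 0,"ty": 0.8,"tz": 0,"ax": 0,"ay": 0,"az": 0},{"hand": 0,"tx": 0,"ty": 0.8,"tz": 0,"ax": 0,"ay": 0,"az": 0},{"hand": 0,"tx": 0,"ty": 0.8,"tz": 0,"ax": 0,"ay": 0,"az": 0}]}}

```text
t: 1.1
tool_pos: [0.2181, -0.4406, 0.222]
tcp_rot: [-0.636, -3.076, -0.001]
contact_force: [1.7, 0.5, 0.1]
gripper_width: 0.0154
gripper_force: 0.0
```

>>> {"fn": "drive_tool", "kwargs": {"targets": [{"hand": 0,"tx": -0.2,"ty": 0.8,"tz": 0,"ax": 0,"ay": 0,"az": 0},{"hand": 0,"tx": -0.2,"ty": 0.8,"tz": 0,"ax": 0,"ay": 0,"az": 0},{"hand": 0,"tx": -0.2,"ty": 0.8,"tz": 0,"ax": 0,"ay": 0,"az": 0},{"hand": 0,"tx": -0.2,"ty": 0.8,"tz": 0,"ax": 0,"ay": 0,"az": 0},{"hand": 0,"tx": -0.2,"ty": 0.8,"tz": 0,"ax": 0,"ay": 0,"az": 0},{"hand": 0,"tx": -0.2,"ty": 0.8,"tz": 0,"ax": 0,"ay": 0,"az": 0},{"hand": 0,"tx": -0.2,"ty": 0.8,"tz": 0,"ax": 0,"ay": 0,"az": 0},{"hand": 0,"tx": -0.2,"ty": 0.8,"tz": 0,"ax": 0,"ay": 0,"az": 0},{"hand": 0,"tx": 0,"ty": 0.5,"tz": 0,"ax": 0,"ay": 0,"az": 0},{"hand": 0,"tx": 0,"ty": 0,"tz": 0,"ax": 0,"ay": 0,"az": 0}]}}

```text
t: 2.1
tool_pos: [0.429, -0.155, 0.2222]
tcp_rot: [-0.629, -3.077, -0.0]
contact_force: [0.1, -0.4, -0.4]
gripper_width: 0.0003
gripper_force: 0.0
```

```bash
python3 st.py .07
```

```text
2.1 [ 0.429  -0.155   0.2222] f [ 0.1 -0.4 -0.4] w 0.0003
xang 156.89403364714465 z [-5.e-04  4.e-04 -1.e+00] toolshift/50mm [0.011 0.82  3.044]
along,across mm from initial button 0.8558009208692232 -41.01610524867166
```

>>> {"fn": "drive_tool", "kwargs": {"targets": [{"hand": 0,"tx": 0,"ty": 0.41,"tz": 0,"ax": 0,"ay": 0,"az": 0},{"hand": 0,"tx": 0,"ty": 0.41,"tz": 0,"ax": 0,"ay": 0,"az": 0},{"hand": 0,"tx": 0,"ty": 0,"tz": 0.5,"ax": 0,"ay": 0,"az": 0},{"hand": 0,"tx": 0,"ty": 0,"tz": 0.5,"ax": 0,"ay": 0,"az": 0},{"hand": 0,"tx": 0,"ty": 0,"tz": 0.5,"ax": 0,"ay": 0,"az": 0},{"hand": 0,"tx": 0,"ty": 0,"tz": 0.5,"ax": 0,"ay": 0,"az": 0},{"hand": 0,"tx": 0,"ty": 0,"tz": 0.5,"ax": 0,"ay": 0,"az": 0},{"hand": 0,"tx": 0,"ty": 0,"tz": 0.3,"ax": 0,"ay": 0,"az": 0},{"hand": 0,"tx": 0,"ty": 0,"tz": 0.2,"ax": 0,"ay": 0,"az": 0},{"hand": 0,"tx": 0,"ty": 0,"tz": 0,"ax": 0,"ay": 0,"az": 0}]}}

```text
t: 3.1
tool_pos: [0.4431, -0.12, 0.0714]
tcp_rot: [-0.636, -3.073, 0.001]
contact_force: [0.0, 0.5, 0.4]
gripper_width: 0.0005
gripper_force: 0.0
```

```bash
python3 st.py .048; python3 - <<'E'
from h import *
f=bot.grab_frame("side");a=f[190:280,220:350]
cv2.imwrite("pics/s1.png",cv2.resize(a,None,fx=5.5,fy=5.5,interpolation=cv2.INTER_CUBIC)[:,:,::-1])
E
```

```text
3.1 [ 0.4431 -0.12    0.0714] f [0.  0.5 0.4] w 0.0005
xang 156.62273993187713 z [-3.2e-03 -2.0e-04 -1.0e+00] toolshift/50mm [-0.003  0.066  0.468]
along,across mm from initial button -0.08687214338449871 -3.288939557403585
```

View pics/s1.png

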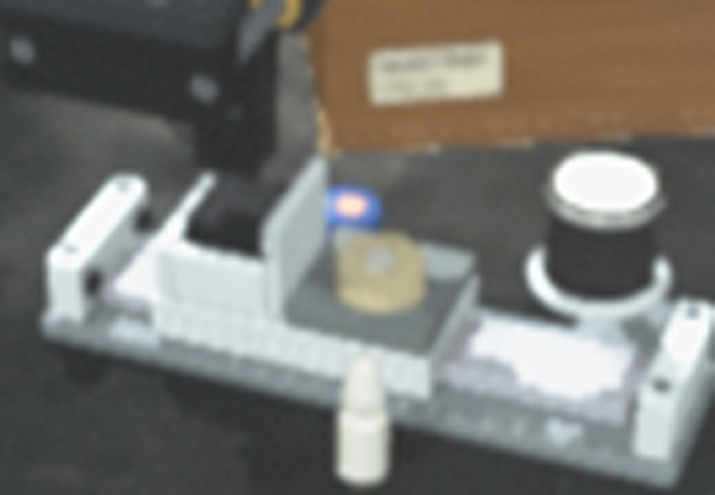

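The fingertips at crop (235,165) hang over the black button and on the near side of the wall at (300,220). Next I'll centre across the rail and press down slowly.

>>> {"fn": "drive_tool", "kwargs": {"targets": [{"hand": 0,"tx": 0,"ty": 0.05,"tz": 0,"ax": 0,"ay": 0,"az": 0},{"hand": 0,"tx": 0,"ty": 0,"tz": 0.1,"ax": 0,"ay": 0,"az": 0},{"hand": 0,"tx": 0,"ty": 0,"tz": 0.1,"ax": 0,"ay": 0,"az": 0},{"hand": 0,"tx": 0,"ty": 0,"tz": 0.1,"ax": 0,"ay": 0,"az": 0},{"hand": 0,"tx": 0,"ty": 0,"tz": 0.04,"ax": 0,"ay": 0,"az": 0},{"hand": 0,"tx": 0,"ty": 0,"tz": 0.04,"ax": 0,"ay": 0,"az": 0},{"hand": 0,"tx": 0,"ty": 0,"tz": 0.04,"ax": 0,"ay": 0,"az": 0},{"hand": 0,"tx": 0,"ty": 0,"tz": 0,"ax": 0,"ay": 0,"az": 0}]}}

```text
t: 3.95
tool_pos: [0.4453, -0.1173, 0.0517]
tcp_rot: [-0.635, -3.077, 0.0]
contact_force: [-1.7, 0.6, 3.4]
gripper_width: 0.0
gripper_force: 2.1
```

```bash
python3 st.py .048
```

```text
3.95 [ 0.4453 -0.1173  0.0517] f [-1.7  0.6  3.4] w 0.0
xang 156.68062239818187 z [-2.e-04 -2.e-04 -1.e+00] toolshift/50mm [ 0.016 -0.001  0.073]
along,across mm from initial button 0.8095174537675017 0.04019675153233494
```

>>> {"fn": "drive_tool", "kwargs": {"targets": [{"hand": 0,"tx": 0,"ty": 0,"tz": 0.04,"ax": 0,"ay": 0,"az": 0},{"hand": 0,"tx": 0,"ty": 0,"tz": 0.03,"ax": 0,"ay": 0,"az": 0},{"hand": 0,"tx": 0,"ty": 0,"tz": 0.02,"ax": 0,"ay": 0,"az": 0},{"hand": 0,"tx": 0,"ty": 0,"tz": 0,"ax": 0,"ay": 0,"az": 0},{"hand": 0,"tx": 0,"ty": 0,"tz": 0,"ax": 0,"ay": 0,"az": 0}]}}

```text
t: 4.45
tool_pos: [0.4466, -0.1177, 0.0483]
tcp_rot: [0.633, 3.074, -0.0]
contact_force: [-1.7, -1.9, 10.8]
gripper_width: 0.0005
gripper_force: 5.3
```

```bash
python3 st.py .048
```

```text
4.45 [ 0.4466 -0.1177  0.0483] f [-1.7 -1.9 10.8] w 0.0005
xang 156.72837821258952 z [ 2.8e-03 -9.0e-04 -1.0e+00] toolshift/50mm [ 0.044 -0.004  0.006]
along,across mm from initial button 2.1879105482184764 0.226465697053948
```

The button is fully down (z = 48.3 mm, 10.8 N). Now I'll push along the rail, which is −tool x.

>>> {"fn": "drive_tool", "kwargs": {"targets": [{"hand": 0,"tx": -0.08,"ty": 0,"tz": 0,"ax": 0,"ay": 0,"az": 0},{"hand": 0,"tx": -0.08,"ty": 0,"tz": 0,"ax": 0,"ay": 0,"az": 0},{"hand": 0,"tx": -0.08,"ty": 0,"tz": 0,"ax": 0,"ay": 0,"az": 0},{"hand": 0,"tx": -0.08,"ty": 0,"tz": 0,"ax": 0,"ay": 0,"az": 0},{"hand": 0,"tx": -0.08,"ty": 0,"tz": 0,"ax": 0,"ay": 0,"az": 0},{"hand": 0,"tx": -0.08,"ty": 0,"tz": 0,"ax": 0,"ay": 0,"az": 0}]}}

```text
t: 5.05
tool_pos: [0.4685, -0.1271, 0.0483]
tcp_rot: [0.633, 3.075, -0.0]
contact_force: [-1.8, -1.2, 10.8]
gripper_width: 0.0001
gripper_force: 5.3
```

```bash
python3 st.py .048
```

```text
5.05 [ 0.4685 -0.1271  0.0483] f [-1.8 -1.2 10.8] w 0.0001
xang 156.71609988230554 z [ 2.4e-03 -8.0e-04 -1.0e+00] toolshift/50mm [ 0.521 -0.004  0.005]
along,across mm from initial button 26.06914164676987 0.2235604635181139
```

>>> {"fn": "drive_tool", "kwargs": {"targets": [{"hand": 0,"tx": -0.08,"ty": 0,"tz": 0,"ax": 0,"ay": 0,"az": 0},{"hand": 0,"tx": -0.08,"ty": 0,"tz": 0,"ax": 0,"ay": 0,"az": 0},{"hand": 0,"tx": -0.08,"ty": 0,"tz": 0,"ax": 0,"ay": 0,"az": 0},{"hand": 0,"tx": -0.08,"ty": 0,"tz": 0,"ax": 0,"ay": 0,"az": 0},{"hand": 0,"tx": -0.08,"ty": 0,"tz": 0,"ax": 0,"ay": 0,"az": 0},{"hand": 0,"tx": -0.08,"ty": 0,"tz": 0,"ax": 0,"ay": 0,"az": 0},{"hand": 0,"tx": -0.08,"ty": 0,"tz": 0,"ax": 0,"ay": 0,"az": 0},{"hand": 0,"tx": -0.08,"ty": 0,"tz": 0,"ax": 0,"ay": 0,"az": 0},{"hand": 0,"tx": -0.08,"ty": 0,"tz": 0,"ax": 0,"ay": 0,"az": 0},{"hand": 0,"tx": 0,"ty": 0,"tz": 0,"ax": 0,"ay": 0,"az": 0}]}}

```text
t: 6.05
tool_pos: [0.5022, -0.1416, 0.0484]
tcp_rot: [0.633, 3.073, -0.001]
contact_force: [-0.1, -1.1, 8.0]
gripper_width: 0.0003
gripper_force: 4.1
```

```bash
python3 st.py .048
```

```text
6.05 [ 0.5022 -0.1416  0.0484] f [-0.1 -1.1  8. ] w 0.0003
xang 156.71801949175324 z [ 0.0035 -0.0011 -1.    ] toolshift/50mm [ 1.255 -0.005  0.002]
along,across mm from initial button 62.7416695005879 0.37338241548291046
```

>>> {"fn": "drive_tool", "kwargs": {"targets": [{"hand": 0,"tx": -0.06,"ty": 0,"tz": 0.02,"ax": 0,"ay": 0,"az": 0},{"hand": 0,"tx": -0.06,"ty": 0,"tz": 0,"ax": 0,"ay": 0,"az": 0},{"hand": 0,"tx": -0.05,"ty": 0,"tz": 0,"ax": 0,"ay": 0,"az": 0},{"hand": 0,"tx": -0.05,"ty": 0,"tz": 0,"ax": 0,"ay": 0,"az": 0},{"hand": 0,"tx": 0,"ty": 0,"tz": 0,"ax": 0,"ay": 0,"az": 0}]}}

```text
t: 6.55
tool_pos: [0.5077, -0.1444, 0.0481]
tcp_rot: [-0.634, -3.071, 0.0]
contact_force: [-11.4, 9.3, 24.9]
gripper_width: 0.0004
gripper_force: 12.2
```

```bash
python3 st.py .048;python3 - <<'E'
from h import *
f=bot.grab_frame("side");a=f[190:280,220:360]
cv2.imwrite("pics/s2.png",cv2.resize(a,None,fx=5.5,fy=5.5,interpolation=cv2.INTER_CUBIC)[:,:,::-1])
E
```

```text
6.55 [ 0.5077 -0.1444  0.0481] f [-11.4   9.3  24.9] w 0.0004
xang 156.6600537515335 z [-0.0059  0.001  -1.    ] toolshift/50mm [1.378 0.002 0.01 ]
along,across mm from initial button 68.932907949796 -0.062036967829179335
```

View pics/s2.png

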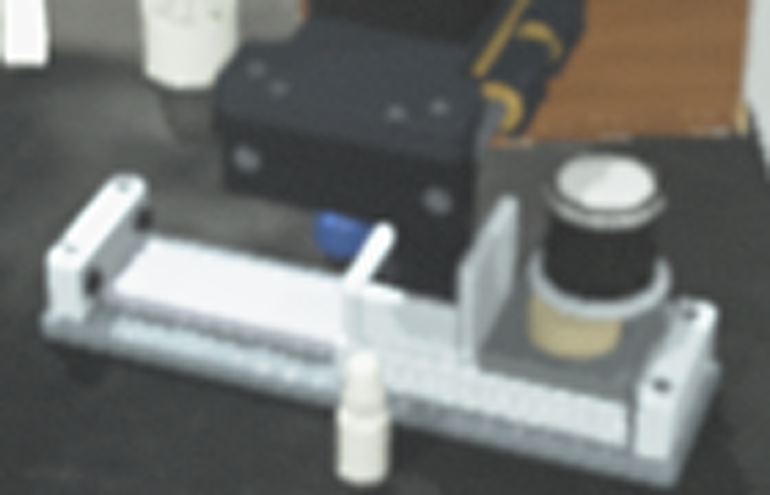

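The carriage's front is close to the loupe stop, at crop (633,420), the section is seated under the loupe, and forward resistance is about 14 N. I'll push a little more to confirm it's hard contact, and ease the down force slightly.

>>> {"fn": "drive_tool", "kwargs": {"targets": [{"hand": 0,"tx": -0.03,"ty": 0,"tz": -0.02,"ax": 0,"ay": 0,"az": 0},{"hand": 0,"tx": -0.03,"ty": 0,"tz": 0,"ax": 0,"ay": 0,"az": 0},{"hand": 0,"tx": 0,"ty": 0,"tz": 0,"ax": 0,"ay": 0,"az": 0},{"hand": 0,"tx": 0,"ty": 0,"tz": 0,"ax": 0,"ay": 0,"az": 0}]}}

```text
t: 7.0
tool_pos: [0.5081, -0.1448, 0.0482]
tcp_rot: [-0.634, -3.066, -0.0]
contact_force: [-13.3, 11.5, 23.7]
gripper_width: 0.0005
gripper_force: 11.6
```

```bash
python3 st.py .048;python3 - <<'E'
from h import *
f=bot.grab_frame("top");cv2.imwrite("pics/t3f.png",f[:,:,::-1]);a=f[155:265,265:355]
cv2.imwrite("pics/t3.png",cv2.resize(a,None,fx=5.4,fy=5.4,interpolation=cv2.INTER_CUBIC)[:,:,::-1])
E
```

```text
7.0 [ 0.5081 -0.1448  0.0482] f [-13.3  11.5  23.7] w 0.0005
xang 156.6232712318836 z [-0.0106  0.0023 -0.9999] toolshift/50mm [1.387 0.006 0.018]
along,across mm from initial button 69.38392944606255 -0.28277045332222517
```

View pics/t3.png

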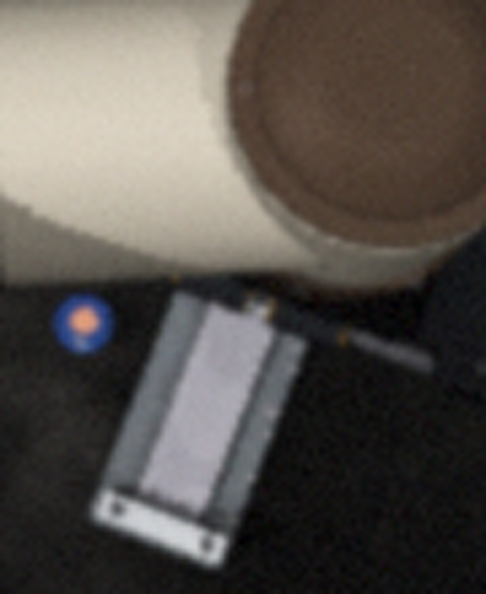

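```bash
python3 - <<'E'
from h import *
s=lambda x,y:("side",220+(x+.5)/5.5-.5,190+(y+.5)/5.5-.5)
e=np.array([.918,-.397])
for k,a,b,z in [("wall far top",(322,158),(513,199),.0625),("wall near top",(268,236),(463,268),.0625),("sec low rim",(382,311),(575,356),.0275),("plate near front corner",(432,395),(630,445),.012)]:
    A,B=at(*s(*a),z)[:2],at(*s(*b),z)[:2];print(k,np.round((B-A)*1e3,1),((B-A)@e)*1e3)
E=at(*s(640,455),.012)[:2];M=np.array([.4899,-.1363])
for p in [(430,395),(630,445),(640,455)]: print("railx",(at(*s(*p),.010)[:2]-M)@e*1e3)
f=bot.grab_frame("side")
a=f[235:280,310:358];cv2.imwrite("pics/s3.png",cv2.resize(a,None,fx=13,fy=13,interpolation=cv2.INTER_CUBIC)[:,:,::-1])
E
```

```text
wall far top [ 62.6 -27.2] 68.23459500273765
wall near top [ 61.8 -19.9] 64.64214734578205
sec low rim [ 61.6 -26.8] 67.20375805496627
plate near front corner [ 61.7 -27.9] 67.71832666968061
railx 28.335336029148728
railx 96.94008087104315
railx 101.27446461104778
```

View pics/s3.png

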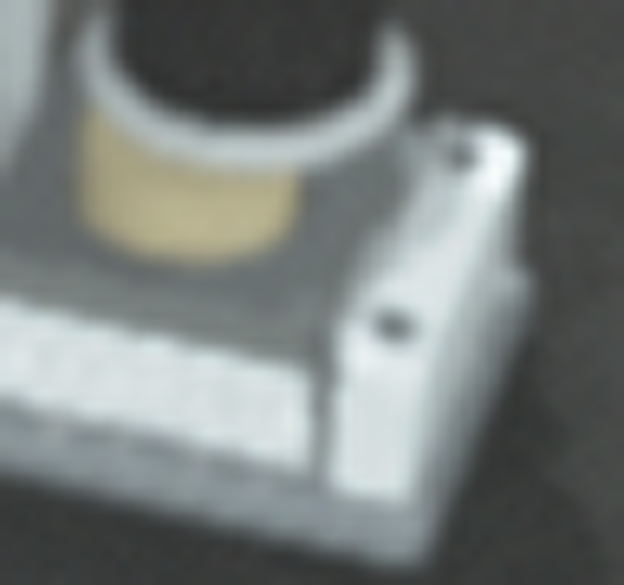

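The gap between the carriage's front corner (crop 312) and the stop face (crop 333) is about 3 mm. That matches the geometry at 0.090 slide: carriage front at 95, stop face at 98, buffers between. To be sure, I'll ease the down force and push once more.

>>> {"fn": "drive_tool", "kwargs": {"targets": [{"hand": 0,"tx": 0,"ty": 0,"tz": -0.02,"ax": 0,"ay": 0,"az": 0},{"hand": 0,"tx": -0.04,"ty": 0,"tz": 0,"ax": 0,"ay": 0,"az": 0},{"hand": 0,"tx": -0.04,"ty": 0,"tz": 0,"ax": 0,"ay": 0,"az": 0},{"hand": 0,"tx": -0.04,"ty": 0,"tz": 0,"ax": 0,"ay": 0,"az": 0},{"hand": 0,"tx": 0,"ty": 0,"tz": 0,"ax": 0,"ay": 0,"az": 0}]}}

```text
t: 7.6
tool_pos: [0.5122, -0.1466, 0.0483]
tcp_rot: [-0.634, -3.062, -0.001]
contact_force: [-14.6, 14.3, 21.3]
gripper_width: 0.0004
gripper_force: 12.8
```

```bash
python3 st.py .048
```

```text
7.6 [ 0.5122 -0.1466  0.0483] f [-14.6  14.3  21.3] w 0.0004
xang 156.5956417640816 z [-0.0138  0.0034 -0.9999] toolshift/50mm [1.476 0.005 0.027]
along,across mm from initial button 73.84552126788435 -0.2836213296701605
```

```bash
python3 - <<'E'
from h import *
f=bot.grab_frame("side")[:,:,::-1];a=cv2.resize(np.ascontiguousarray(f[235:280,310:358]),None,fx=13,fy=13,interpolation=cv2.INTER_CUBIC)
b=cv2.imread("pics/s3.png");cv2.imwrite("pics/s4.png",a)
for r in [(slice(90,280),slice(60,320)),(slice(360,480),slice(250,380))]:
    x,y=[np.float32(cv2.cvtColor(i[r],cv2.COLOR_BGR2GRAY)) for i in(b,a)]
    print("shift px(orig)",np.array(cv2.phaseCorrelate(x,y)[0])/13,"diff",abs(x-y).mean())
E
```

```text
shift px(orig) [-0.00046269  0.00052084] diff 0.7308502
shift px(orig) [ 0.03773903 -0.00300601] diff 0.603141
```

The carriage didn't move while the finger slid 4.5 mm on the button, so it is hard against the stop. I'll release straight up, keeping the forward bias.

>>> {"fn": "drive_tool", "kwargs": {"targets": [{"hand": 0,"tx": 0,"ty": 0,"tz": -0.05,"ax": 0,"ay": 0,"az": 0},{"hand": 0,"tx": 0,"ty": 0,"tz": -0.05,"ax": 0,"ay": 0,"az": 0},{"hand": 0,"tx": 0,"ty": 0,"tz": -0.05,"ax": 0,"ay": 0,"az": 0},{"hand": 0,"tx": 0,"ty": 0,"tz": -0.05,"ax": 0,"ay": 0,"az": 0},{"hand": 0,"tx": 0,"ty": 0,"tz": -0.05,"ax": 0,"ay": 0,"az": 0},{"hand": 0,"tx": 0.04,"ty": 0,"tz": -0.1,"ax": 0,"ay": 0,"az": 0}]}}

```text
t: 8.25
tool_pos: [0.512, -0.1474, 0.0624]
tcp_rot: [-0.636, -3.065, 0.001]
contact_force: [-2.6, 1.1, -2.4]
gripper_width: 0.0006
gripper_force: 1.1
```

```bash
python3 st.py .048
```

```text
8.25 [ 0.512  -0.1474  0.0624] f [-2.6  1.1 -2.4] w 0.0006
xang 156.5643784421879 z [-0.0109  0.0018 -0.9999] toolshift/50mm [1.478 0.021 0.303]
along,across mm from initial button 74.05622814306857 -1.0696942409691366
```

Contact with the wall is light and the button is free. I'll back off from the wall a little, lift, then draw back away from the loupe.

>>> {"fn": "drive_tool", "kwargs": {"targets": [{"hand": 0,"tx": 0.1,"ty": 0,"tz": -0.1,"ax": 0,"ay": 0,"az": 0},{"hand": 0,"tx": 0,"ty": 0,"tz": -0.3,"ax": 0,"ay": 0,"az": 0},{"hand": 0,"tx": 0,"ty": 0,"tz": -0.6,"ax": 0,"ay": 0,"az": 0},{"hand": 0,"tx": 0,"ty": 0,"tz": -0.8,"ax": 0,"ay": 0,"az": 0},{"hand": 0,"tx": 0.6,"ty": 0,"tz": -0.6,"ax": 0,"ay": 0,"az": 0},{"hand": 0,"tx": 0.8,"ty": 0,"tz": 0,"ax": 0,"ay": 0,"az": 0},{"hand": 0,"tx": 0.8,"ty": 0,"tz": 0,"ax": 0,"ay": 0,"az": 0},{"hand": 0,"tx": 0.5,"ty": 0,"tz": 0,"ax": 0,"ay": 0,"az": 0},{"hand": 0,"tx": 0,"ty": 0,"tz": 0,"ax": 0,"ay": 0,"az": 0}]}}

```text
t: 9.15
tool_pos: [0.3866, -0.092, 0.1867]
tcp_rot: [0.632, 3.074, 0.003]
contact_force: [0.2, -0.2, 0.5]
gripper_width: 0.0002
gripper_force: 0.0
```

```bash
python3 st.py .048; python3 - <<'E'
from h import *
f=np.ascontiguousarray(bot.grab_frame("side")[:,:,::-1])
a=cv2.resize(f[235:280,310:358],None,fx=13,fy=13,interpolation=cv2.INTER_CUBIC);b=cv2.imread("pics/s3.png")
r=(slice(360,480),slice(250,380));x,y=[np.float32(cv2.cvtColor(i[r],cv2.COLOR_BGR2GRAY)) for i in(b,a)]
print("shift px",np.array(cv2.phaseCorrelate(x,y)[0])/13,abs(x-y).mean())
cv2.imwrite("pics/s5.png",cv2.resize(f[190:285,220:360],None,fx=5.5,fy=5.5,interpolation=cv2.INTER_CUBIC))
E
```

```text
9.15 [ 0.3866 -0.092   0.1867] f [ 0.2 -0.2  0.5] w 0.0002
xang 156.75400079645675 z [ 0.0039  0.0011 -1.    ] toolshift/50mm [-1.253 -0.009  2.777]
along,across mm from initial button -63.085854481156275 -0.06969609224177081
shift px [ 0.03983    -0.00217651] 0.82564104
```

View pics/s5.png

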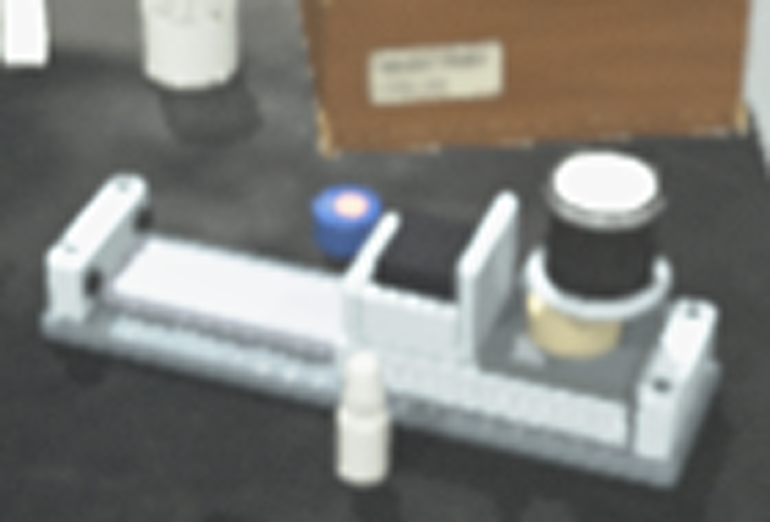

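The carriage still stands at the loupe stop, at crop (632,430). The button is up at (425,255), the section is seated at (575,325), and the vial and blue section are where they were.

```bash
python3 -c "
from plant import bot
print(bot.job_done())"
```

```text
the job is handed in; nothing more can be done
None
```

The carriage stands against the loupe stop with the lock button sprung up, the section is still seated in its nest, the vial and blue section beside the rail are where they were, and the job is handed in at about 9 s.

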